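# Slide the pink culture plate under the viewing window

## Robot

A 6-joint arm with a two-finger parallel gripper is mounted at the origin on the work surface; the furniture and walls round the work are solid. World frame = base frame: x ahead of the robot, y to its left, z up, the work surface at z = 0. Lengths are in m, angles in degrees, forces in N, time in s.
With the tool pointing down it reaches from about 0.375 to 0.75 m from the base axis. Payload 9 kg.
Tool frame: the origin (TCP) lies where the fingers leave the gripper's body, on its centre line; the fingertips stand 73 mm ahead of it and the grasp point (between the pads) lies 54 mm ahead of it (robot.tip_reach is the distance from the TCP to the fingertips, in m); z points along the fingers, y is the direction in which the jaws open and shut (so a half turn about z gives the same grasp; the last joint's range is limited). The gripper opens to 85 mm and grips with 20 to 120 N. Pads are 22 mm wide; open, the fingers measure 114 mm over their backs; the gripper's body (76 mm by 85 mm) begins 54 mm behind the grasp point. The pads swing forward as they close: fully open they stand 13 mm farther back than shut.
Start: joints at [62.355, 5.964, 5.575, 89.605, 0, 77.527], TCP at [0.157, 0.579, 0.304] pointing down, gripper open.
Joint ranges: [-171.21, 171.21], [-48.23, 106.86], [-62.78, 66.21], [-105.2, 120.99], [-86.42, 89.51], [-180, 180]. Speed limits (degrees/s): [127.2, 127.2, 147.25, 180, 180, 180].

## Interface

Orientations are given as [roll, pitch, yaw] about the fixed x, y, z axes, in that order (R = Rz(yaw) Ry(pitch) Rx(roll)).
In Python, from plant import robot gives the robot as it stands. Calls block until the motion is done:
- robot.move_pose(position, orientation): joint-space move of the TCP to a pose.
- robot.line_to(position, vel=0.15, rotation=None, guard=None): straight line of the TCP; rotation=None keeps the orientation; vel is the mean speed in m/s. With guard (N) it stops when the force on the tool has changed by that much, and returns True; else False.
- robot.goto_joints(angles): joint-space move.
- robot.set_gripper(opening): finger opening in m; the grip force is fixed at half the most; returns when the fingers have stopped.
- robot.pause(seconds).
- robot.ik(position, orientation): joint angles nearest the present ones, or None.
- robot.observe(): the state.
- robot.grab_frame(name): name is "scene" or "side" or "wrist"; returns the picture (400x640x3 uint8, blue, green, red); there is no depth.
- robot.get_calibration(name): a dict with "vertical_fov" (degrees; the focal length in pixels is half the picture's height over the tangent of half this angle, whatever the lens; pixels are square), "cx", "cy" (the principal point, pixels), "rvec" (rotation vector, rad) and "tvec" (3), from world to camera coordinates, as OpenCV has them. Camera axes: x right, y down, z forward; pixel columns grow to the right and rows downward; lengths in m; the calibration is good to about 2 mm. A picture is of the moment at which its call begins: read the wrist's pose just before it. get_calibration takes no time and is no camera call; for the wrist camera it gives the pose at the moment of the call.
A pose or a line that the arm cannot do raises robot.IKError and nothing moves.
- robot.job_done(): hands the job in, once; it reports no verdict.
The state is a dict: "time": time; "q": joint angles; "qvel": joint speeds; "joint_torque": joint torques, N m; "tool_pos": TCP position; "tcp_rot": TCP orientation; "ft_force": force on the tool from outside, world axes, zero at the start; "torque": the same for the moment, N m; "gripper_width": finger opening in m.
Only numpy, scipy, OpenCV 4.12 (cv2) and the standard library are available. Lean on these libraries where they do the work, as an engineer would, in place of code of your own. Each camera call takes 0.05 s, during which the arm holds its last target.

## Task

Put the pink petri dish on the open end of the grey viewing stand and slide it along the lane, under the clear window, until it is fully home against the end stop, lying flat. Leave the cream petri dish where it is.

Things in the scene. Friction and masses are not known exactly. Their poses are not given: they have to be found in the camera images.
- pink_dish_centre (a point): Closed petri dish with pink medium, 55 mm across, 14 mm high, about 30 g, loose, lying flat on the bench. The point is its centre, half-way up (7 mm above its underside); z is up. Grasp it across its rim (55 mm).
- cream_dish_centre (a point): The bystander: a petri dish of the same size with cream medium, loose on the bench. The point is its centre, half-way up. It must stay where it is.
- lane_start (a point): Dish centre when the dish stands in the white ring on the open end of the stand: a fixed grey base 190 x 110 mm, 8 mm thick, whose top is the lane floor, 7 mm below this point. x runs along the lane to the stop, y left, z up. The base reaches 55 mm behind the point and is flat up to the flared lead-ins (12 mm high, open ends 96 mm apart), from 38 mm ahead of it. The window begins 65 mm ahead.
- lane_home (a point): Dish centre when home against the black end stop: 83 mm ahead of lane_start, same height and axes. The clear gridded window covers the lane from 18 mm behind this point to the stop, 24 to 28 mm above the lane floor (screws to 32): too low for a gripper, so push the dish from behind. At home its rear edge is still 10 mm in front of the window. Side rails 24 mm high, lane 66 to 70 mm wide.

How it is judged (in metres and radians):
At the end, for the whole second after the job is handed in: The pink dish lies flat (within 7 degrees) in the lane under the window, its centre within 15 mm of lane_home (distance between pink_dish_centre and lane_home below 0.015 m and angle between pink_dish_centre's own z axis and vertical below 0.12 rad); the robot touches nothing.
It fails at once if the cream dish is moved by more than 20 mm (distance of cream_dish_centre from where it was at the start of the episode above 0.02 m).
It also fails if it takes over 53 s, if anything falls off the work surface, if the arm or the gripper's body presses on something with over 40 N, if the wrist force passes 120 N, or if a joint passes its speed limit or range.

## Working session

There is one attempt and no reset: what is moved stays moved. The work goes in short steps, each a Python script; the robot and the scene stay as the last script left them, time stands still between calls to the robot, and variables do not carry over. Pictures are saved under pics/ and viewed, and the job is handed in when it is done.

```bash
mkdir -p pics; ls
python3 - <<'E'
from plant import robot
import cv2,numpy as np
for n in ["scene","side","wrist"]:
    c=robot.get_calibration(n);print(n,c)
    cv2.imwrite(f"pics/{n}0.png",robot.grab_frame(n))
print(robot.observe())
E
```

```text
pics
scene {'vertical_fov': 50.67167253490549, 'cx': 312.2507346282993, 'cy': 203.9761835867231, 'rvec': array([ 1.07921604, -2.37016626,  1.05740183]), 'tvec': array([0.20940473, 0.42753163, 0.49856298])}
side {'vertical_fov': 42.85447527769691, 'cx': 324.7675924585778, 'cy': 196.67398126603732, 'rvec': array([ 0.20735593, -2.97909883,  0.86609703]), 'tvec': array([0.53520695, 0.26725678, 1.01302498])}
wrist {'vertical_fov': 68.10722915454426, 'cx': 319.7225088007183, 'cy': 198.13333649137658, 'rvec': array([-2.30123303, -1.76146286, -0.25742166]), 'tvec': array([-0.59887501, -0.03866544,  0.37889182])}
{'time': 0.15, 'q': array([ 6.23551223e+01,  5.98994641e+00,  5.53940694e+00,  8.96063431e+01,
       -1.28089187e-03,  7.75270541e+01]), 'qvel': array([-0.06902925, -0.05285572,  0.18114046,  0.07225937, -0.09964428,
        0.05732872]), 'joint_torque': array([ 3.81537073e-03, -5.57358491e+01,  5.04006064e+01,  1.26213659e-02,
       -2.18574114e-04,  3.31499291e-05]), 'tool_pos': array([0.1569359 , 0.57892409, 0.30332953]), 'tcp_rot': array([-1.79944183e+02, -1.10347570e-02,  1.64828064e+02]), 'ft_force': array([-0.11181787, -0.88093365, -0.03569586]), 'torque': array([ 0.00524704, -0.0394028 ,  0.07288064]), 'gripper_width': 0.08560247141371853}
```

View pics/scene0.png

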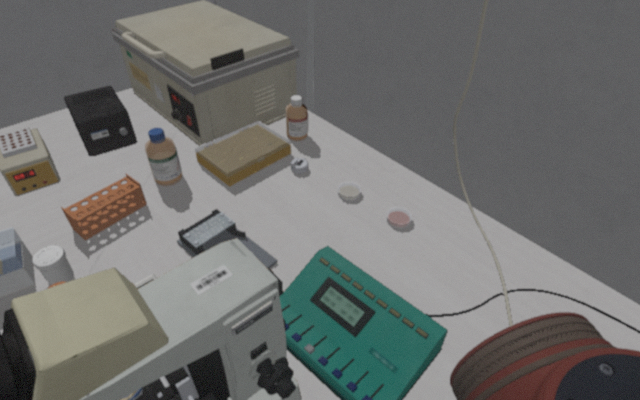

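View pics/side0.png

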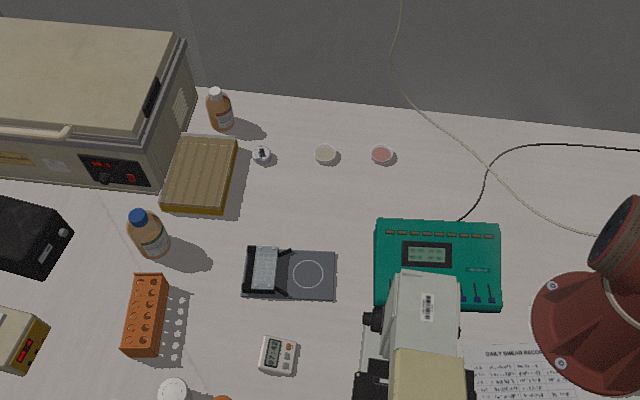

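View pics/wrist0.png

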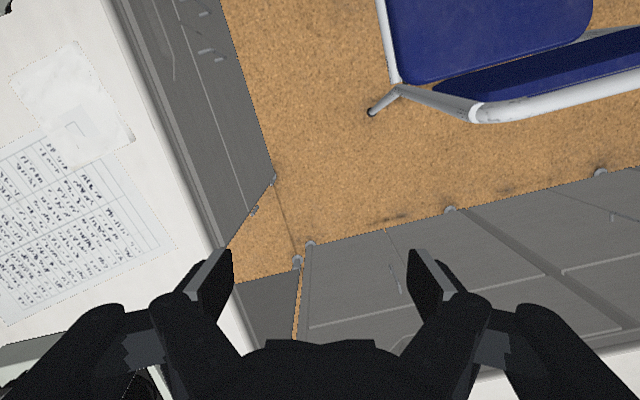

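Side view: pink dish at (381,155), cream at (325,155), stand with ring at (308,274) and its stop to the left. The microscope stands at about (420,330), and the bench is clear between the dishes and the stand. Next I'll measure.

```bash
cat > h.py <<'E'
import numpy as np,cv2
def cam(c):
    f=200/np.tan(np.radians(c["vertical_fov"])/2)
    K=np.array([[f,0,c["cx"]],[0,f,c["cy"]],[0,0,1.]])
    R,_=cv2.Rodrigues(np.array(c["rvec"]));return K,R,np.array(c["tvec"]).ravel()
def onplane(c,px,z):
    K,R,t=cam(c);px=np.atleast_2d(np.array(px,float))
    d=(np.linalg.inv(K)@np.c_[px,np.ones(len(px))].T).T@R
    o=-R.T@t
    return o+d*((z-o[2])/d[:,2])[:,None]
def proj(c,P):
    K,R,t=cam(c);p=(K@(R@np.atleast_2d(P).T+t[:,None])).T;return p[:,:2]/p[:,2:]
E
python3 - <<'E'
from plant import robot
from h import *
for n in ["side","scene"]:
    im=cv2.imread(f"pics/{n}0.png");c=robot.get_calibration(n)
    hsv=cv2.cvtColor(im,cv2.COLOR_BGR2HSV)
    b,g,r=[im[...,i].astype(int) for i in range(3)]
    m=((r-g>25)&(r-b>15)).astype(np.uint8)
    k,l,s,ce=cv2.connectedComponentsWithStats(m)
    roi=(381,155) if n=="side" else (399,217)
    for i in range(1,k):
        if np.hypot(*(ce[i]-roi))<15 and s[i][4]>30: print(n,"pink",ce[i],s[i],onplane(c,ce[i],.007)[0],onplane(c,ce[i],.012)[0])
    cr=(325,155) if n=="side" else (349,191)
    print("cream approx",onplane(c,cr,.007)[0])
    if n=="side":
        print("ring",onplane(c,(308,274),.008))
        cv2.imwrite("pics/s1.png",cv2.resize(im[225:325,220:360],None,fx=5.7,fy=5.7,interpolation=cv2.INTER_CUBIC))
        cv2.imwrite("pics/s2.png",cv2.resize(im[130:180,290:420],None,fx=6,fy=6,interpolation=cv2.INTER_CUBIC))
E
```

```text
side pink [380.94897959 153.83673469] [372 147  19  14 196] [ 0.45440323 -0.37505936  0.007     ] [ 0.4545986  -0.37119768  0.012     ]
cream approx [ 0.58840261 -0.35235266  0.007     ]
ring [[ 0.58106867 -0.03848232  0.008     ]]
cream approx [ 0.58841691 -0.35194577  0.007     ]
```

```bash
sleep 1; ls pics
```

```text
s1.png
s2.png
scene0.png
side0.png
wrist0.png
```

View pics/s1.png

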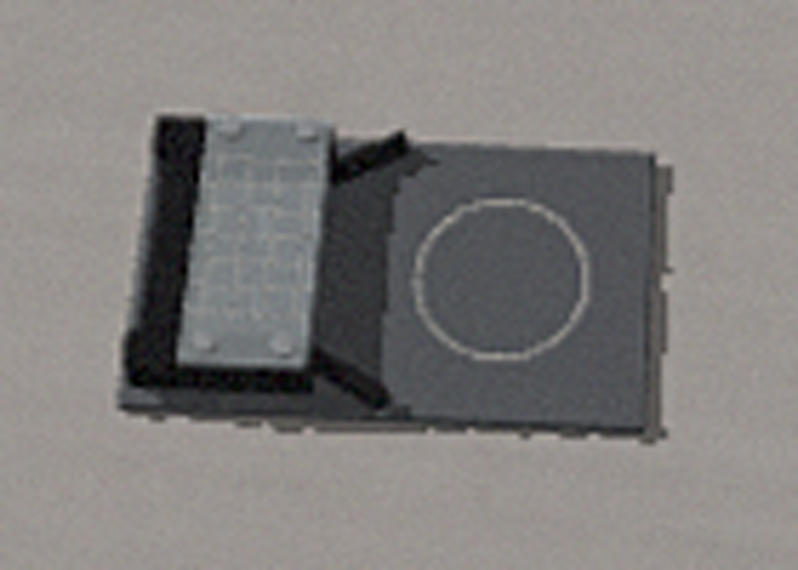

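View pics/s2.png

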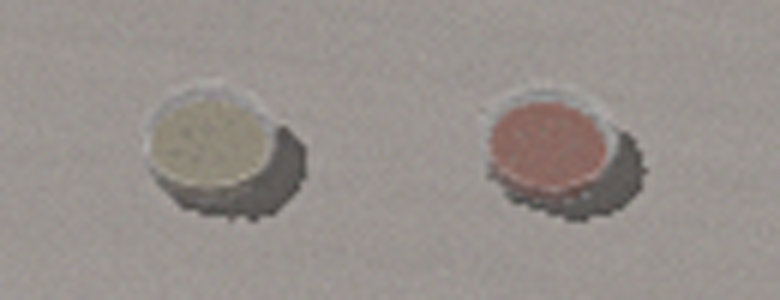

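Run:
```python
from plant import robot
from h import *
c=robot.get_calibration("side")
u=lambda p:(np.array(p)+.5)/5.7-.5+[220,225]
P=onplane(c,[u((655,155)),u((645,430)),u((122,408)),u((502,280))],.008)
print(P)
for a,b in ((0,1),(1,2)):
    d=P[b]-P[a];print(np.linalg.norm(d),np.degrees(np.arctan2(d[1],d[0])))
# ring by bright threshold
im=cv2.imread("pics/side0.png");g=cv2.cvtColor(im,cv2.COLOR_BGR2GRAY).astype(int)
m=g[252:296,288:330]-cv2.medianBlur(im,9)[252:296,288:330].mean(2)
ys,xs=np.where(m>18);e=cv2.fitEllipse(np.c_[xs,ys].astype(np.float32));print(e[0][0]+288,e[0][1]+252,e,len(xs))
print(onplane(c,(e[0][0]+288,e[0][1]+252),.008))
# dish rim tops by crop s2 outlines: pink rim top ellipse left/right/top/bottom
v=lambda p:(np.array(p)+.5)/6-.5+[290,130]
print(onplane(c,[v((552,138)),v((210,136))],.013))
print(robot.tip_reach,[a for a in dir(robot) if a[0]!='_'])
for yaw in (0,90,180,-90,165,75): print(yaw,robot.ik([.455,-.372,.2],[180,0,yaw]),robot.ik([.58,-.038,.2],[180,0,yaw]))
```

```text
[[ 0.53268357 -0.09734488  0.008     ]
 [ 0.52245492  0.01098161  0.008     ]
 [ 0.70881286  0.02882076  0.008     ]
 [ 0.58187843 -0.03902922  0.008     ]]
0.10880833529184963 95.3941161174675
0.18720981965562267 5.4679871100137785
306.8729496002197 272.8686752319336 ((18.872949600219727, 20.868675231933594), (27.69515609741211, 32.64912414550781), 123.6411361694336) 114
[[ 0.5838009  -0.04068307  0.008     ]]
[[ 0.4534148  -0.37442889  0.013     ]
 [ 0.58995293 -0.3559363   0.013     ]]
0.0726 ['IKError', 'get_calibration', 'goto_joints', 'grab_frame', 'ik', 'job_done', 'line_to', 'move_pose', 'observe', 'pause', 'set_gripper', 'tip_reach']
0 [-52.00811336   4.16906985  -7.11626426  78.71466588   0.
 127.99188664] [-16.63205352   3.04695554  -8.28175955  78.67128492   0.
 163.36794648]
90 [-52.00811336   4.16906985  -7.11626426  78.71466588   0.
  37.99188664] [-16.63205352   3.04695554  -8.28175955  78.67128492   0.
  73.36794648]
180 [-52.00811336   4.16906985  -7.11626426  78.71466588   0.
 -52.00811336] [-16.63205352   3.04695554  -8.28175955  78.67128492   0.
 -16.63205352]
-90 [ -52.00811336    4.16906985   -7.11626426   78.71466588    0.
 -142.00811336] [ -16.63205352    3.04695554   -8.28175955   78.67128492    0.
 -106.63205352]
165 [-52.00811336   4.16906985  -7.11626426  78.71466588   0.
 -37.00811336] [-16.63205352   3.04695554  -8.28175955  78.67128492   0.
  -1.63205352]
75 [-52.00811336   4.16906985  -7.11626426  78.71466588   0.
  52.99188664] [-16.63205352   3.04695554  -8.28175955  78.67128492   0.
  88.36794648]
```

Run:
```python
from plant import robot
from h import *
cs=[robot.get_calibration(n) for n in("side","scene")]
Ps=[(lambda K,R,t:K@np.c_[R,t])(*cam(c)) for c in cs]
for n,a,b in (("label",(428,312),(211,279)),("pink",(381,154),(399.5,217)),("headcorner",(461,277),(240,244))):
    X=cv2.triangulatePoints(*Ps,np.array(a,float).reshape(2,1),np.array(b,float).reshape(2,1));print(n,(X[:3]/X[3]).ravel())
for z in (.3,.4,.45,.5,.55,.6):
    print(z,robot.ik([.157,.579,z],[180,0,165]),robot.ik([.43,-.35,z],[180,0,90]))
```

```text
label [0.37280336 0.10738083 0.26861357]
pink [ 0.45421109 -0.37570326  0.00522679]
headcorner [0.34006925 0.07903698 0.33696477]
0.3 [62.35250836  5.90153482  5.0991658  89.19763098  0.         77.35250836] [-52.66198343  -2.05873935  -3.024223    89.03451635   0.
  37.33801657]
0.4 [62.35250836  8.76476567 18.7146847  99.94991902  0.         77.35250836] [-52.66198343   0.62750152  10.15790789  99.53040637   0.
  37.33801657]
0.45 [ 62.35250836  11.66097627  27.381537   105.72056073   0.
  77.35250836] [-52.66198343   3.2522732   18.26439516 105.01212196   0.
  37.33801657]
0.5 [ 62.35250836  15.94660792  38.01132517 112.06471725   0.
  77.35250836] [-52.66198343   6.95032617  27.80202795 110.85170179   0.
  37.33801657]
0.55 [ 62.35250836  22.66042008  52.32732711 119.66690702   0.
  77.35250836] [-52.66198343  12.18110526  39.56185896 117.3807537    0.
  37.33801657]
0.6 None None
```

Run:
```python
from plant import robot
from h import *
cs=[robot.get_calibration(n) for n in("side","scene")]
Ps=[(lambda K,R,t:K@np.c_[R,t])(*cam(c)) for c in cs]
for n,a,b in (("b1",(397,350),(120,271)),("b2",(465,352),(165,343))):
    X=cv2.triangulatePoints(*Ps,np.array(a,float).reshape(2,1),np.array(b,float).reshape(2,1));X=(X[:3]/X[3]).ravel();print(n,X,proj(cs[0],X),proj(cs[1],X))
im=np.hstack([cv2.imread("pics/side0.png")[250:400,340:500],cv2.imread("pics/scene0.png")[240:390,130:290]])
cv2.imwrite("pics/mic.png",cv2.resize(im,None,fx=2.5,fy=2.5))
```

```text
b1 [0.41846454 0.18107041 0.30197446] [[396.98397542 349.59984432]] [[119.52083425 271.55460821]]
b2 [0.32381085 0.17437795 0.29064901] [[465.46905346 356.7005129 ]] [[170.87271526 335.52371685]]
```

View pics/mic.png

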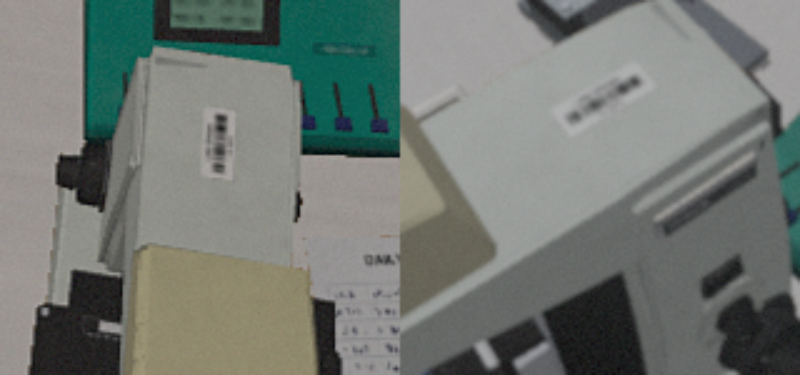

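Microscope top is about 0.31 m, so I'll swing over it with the TCP at 0.52 (tips at 0.447).

Run:
```python
from plant import robot
from h import *
robot.line_to([.157,.579,.50],vel=.25)
q=robot.ik([.43,-.355,.5],[180,0,-174.6]);print(q)
robot.goto_joints(q)
robot.move_pose([.454,-.373,.22],[180,0,-174.6])
c=robot.get_calibration("wrist");cv2.imwrite("pics/w1.png",robot.grab_frame("wrist"))
np.save("w1.npy",c,allow_pickle=True)
o=robot.observe();print(o["time"],o["tool_pos"],o["tcp_rot"],o["q"]);K,R,t=cam(c);print(-R.T@t, proj(c,[.454,-.374,.007]))
```

```text
[-52.98215188   7.54504212  28.44751291 110.9024708    0.
 -58.38215188]
5.6167 [ 0.45465466 -0.37382278  0.22216825] [-1.79843813e+02  9.68342332e-02 -1.74596950e+02] [-5.21463611e+01  3.76684782e+00 -5.22579526e+00  8.08235993e+01
 -2.09184752e-03 -5.75492826e+01]
[ 0.38236971 -0.38118313  0.29173866] [[320.75011513 184.59307294]]
```

View pics/w1.png

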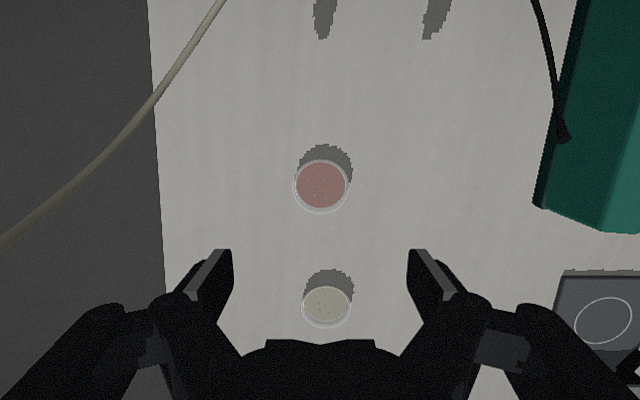

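Wrist view: pink at about (321,186) and cream at about (327,303), both where I predicted (320.8,184.6 for pink). I'll refine the position, then grasp.

Run:
```python
from plant import robot
from h import *
im=cv2.imread("pics/w1.png");c=np.load("w1.npy",allow_pickle=True).item()
b,g,r=[im[...,i].astype(int) for i in range(3)]
m=((r-g>15)&(r-b>10)).astype(np.uint8);m[:,:280]=0;m[:,360:]=0;m[:140]=0;m[230:]=0
ys,xs=np.where(m);e=(xs.mean(),ys.mean());p=onplane(c,e,.009)[0];print(e,len(xs),p)
a=np.radians(5.4)
ori=[180,0,-174.6]
p=np.array([(p[0]+.4543)/2,(p[1]-.3745)/2]);print(p)
robot.line_to([p[0],p[1],.11],vel=.2)
print(robot.line_to([p[0],p[1],.0725],vel=.08,guard=8))
o=robot.observe();print(o["tool_pos"],o["ft_force"],o["gripper_width"])
robot.set_gripper(0.04)
robot.pause(.2)
o=robot.observe();print(o["time"],o["tool_pos"],o["ft_force"],o["gripper_width"])
cv2.imwrite("pics/w2.png",robot.grab_frame("wrist"));cv2.imwrite("pics/sd2.png",robot.grab_frame("side")[100:200,260:460].repeat(4,0).repeat(4,1))
```

```text
(np.float64(320.19081272084804), np.float64(184.2891637220259)) 1698 [ 0.45324251 -0.3746279   0.009     ]
[ 0.45377125 -0.37456395]
False
[ 0.45366481 -0.37440548  0.0722336 ] [ 0.48564015 -0.96986073  0.08751291] 0.0851638841009846
7.5417 [ 0.45424786 -0.3751239   0.07372319] [-0.5761172   0.40287581  5.54584166] 0.0527727596625463
```

View pics/w2.png

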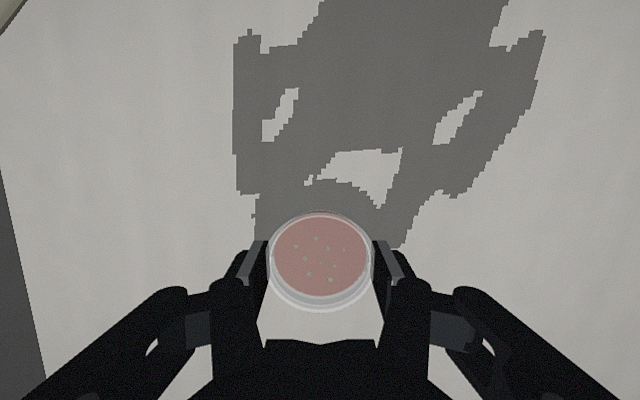

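View pics/sd2.png

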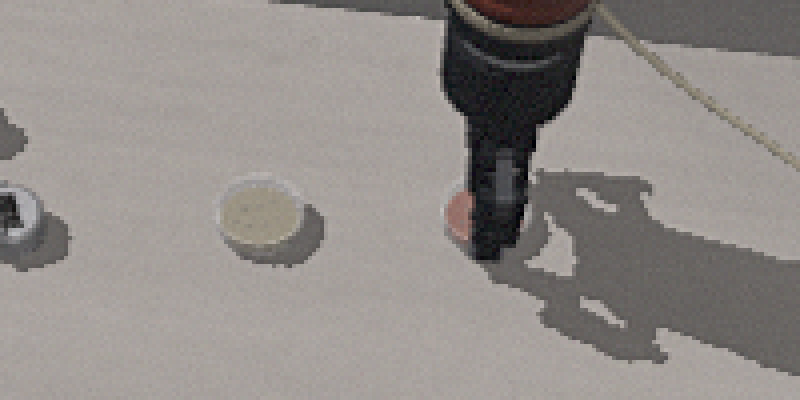

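Grip on the pink dish is good (opening 52.8 mm, dish at (320,258) between the pads). The tips touch the bench at TCP z = 0.0737, so at the stand I'll stop about 9 mm higher.

Run:
```python
from plant import robot
from h import *
o=robot.observe();p=o["tool_pos"]
robot.line_to([p[0],p[1],.20],vel=.15)
robot.move_pose([.582,-.0385,.18],[180,0,-174.6])
cv2.imwrite("pics/w3.png",robot.grab_frame("wrist"))
o=robot.observe();print(o["time"],o["tool_pos"],o["tcp_rot"],o["ft_force"],o["gripper_width"])
robot.line_to([.582,-.0385,.10],vel=.12)
print(robot.line_to([.582,-.0385,.0825],vel=.04,guard=5))
o=robot.observe();print(o["time"],o["tool_pos"],o["ft_force"],o["gripper_width"])
cv2.imwrite("pics/w4.png",robot.grab_frame("wrist"))
```

```text
10.0417 [ 0.58199564 -0.03971609  0.18000081] [-1.79986244e+02  2.94487606e-03 -1.74684811e+02] [ 0.47469365 -0.70247918 -0.41325034] 0.05267643585041941
True
11.3333 [ 0.58170576 -0.03838012  0.08177138] [-0.56673235  0.65065362  5.45069051] 0.05268506438302225
```

View pics/w4.png

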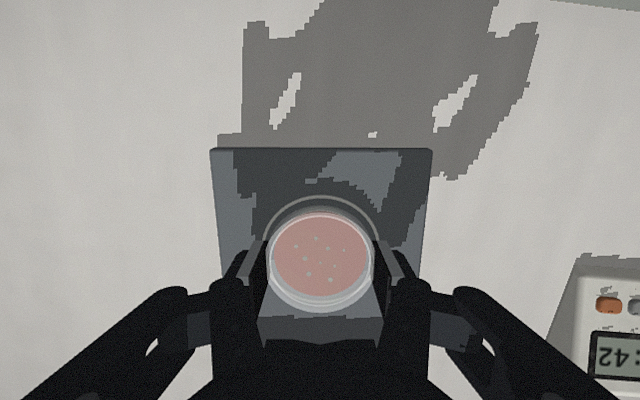

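View pics/w3.png

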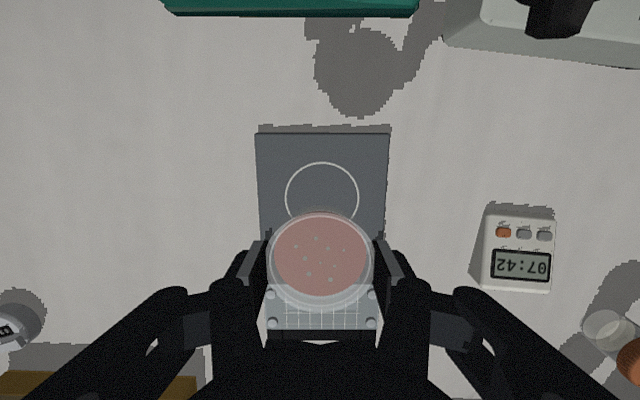

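Dish sits on the floor of the stand at the ring, slightly toward the stop. I'll release, retreat, and take a look.

Run:
```python
from plant import robot
from h import *
robot.set_gripper(0.085)
robot.line_to([.582,-.0385,.15],vel=.15)
a=np.radians(5.4);u=np.array([np.cos(a),np.sin(a)]);L=np.array([.582,-.0385])
b=L-.053*u
robot.line_to([b[0],b[1],.15],vel=.2)
robot.set_gripper(0.012)
cs=robot.get_calibration("side");im=robot.grab_frame("side")
wc=robot.get_calibration("wrist");cv2.imwrite("pics/w5.png",robot.grab_frame("wrist"))
cv2.imwrite("pics/s5.png",cv2.resize(im[225:325,220:360],None,fx=5.7,fy=5.7,interpolation=cv2.INTER_CUBIC))
o=robot.observe();print(o["time"],o["tool_pos"],o["gripper_width"],o["ft_force"])
r=im.astype(int);m=((r[...,2]-r[...,1]>25)&(r[...,2]-r[...,0]>15));m[:240]=0;m[310:]=0;m[:,:240]=0;m[:,345:]=0
ys,xs=np.where(m);print(len(xs),onplane(cs,(xs.mean(),ys.mean()),.018))
```

```text
13.6167 [ 0.52926122 -0.04348672  0.15001978] 0.012053392846074132 [-0.30108002 -0.27133527  0.66358603]
370 [[ 0.58144158 -0.03735898  0.018     ]]
```

View pics/s5.png

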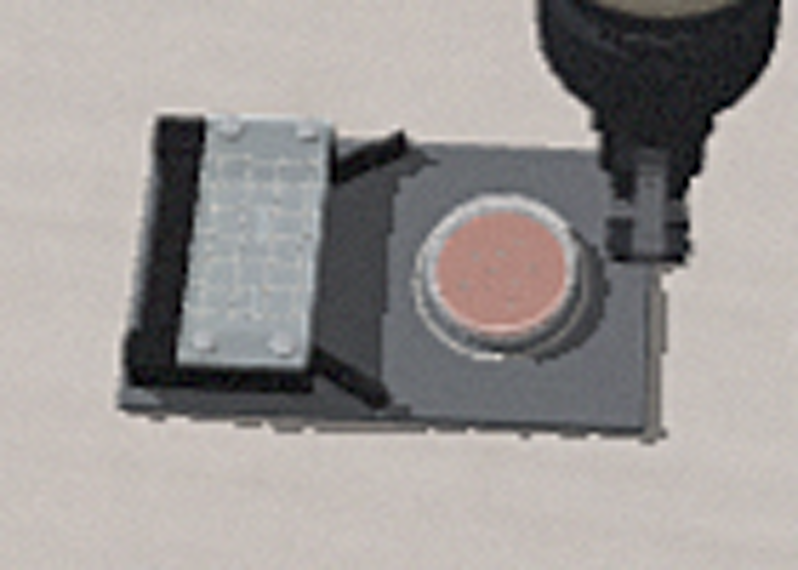

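View pics/w5.png

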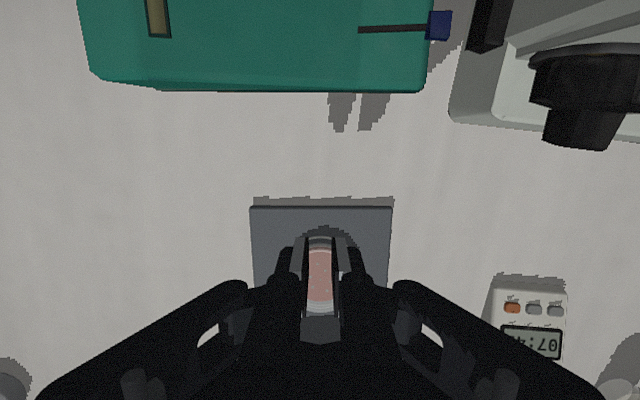

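Dish lies flat in the ring (crop (505,272)), measured at (0.581,-0.037). Next: descend behind it and push.

Run:
```python
from plant import robot
from h import *
a=np.radians(5.4);u=np.array([np.cos(a),np.sin(a)]);L=np.array([.582,-.0385])
P=lambda s,z:[*(L+s*u),z]
S=lambda: (np.array(robot.observe()["tool_pos"])[:2]-L)@u
robot.line_to(P(-.053,.105),vel=.15)
g=robot.line_to(P(-.053,.080),vel=.03,guard=4)
z=robot.observe()["tool_pos"][2];print("floor",g,z)
z+=.004
robot.line_to(P(-.053,z),vel=.05)
print(robot.line_to(P(.020,z),vel=.05,guard=6),S())
im=robot.grab_frame("side");cv2.imwrite("pics/s6.png",cv2.resize(im[205:325,220:360],None,fx=5,fy=5,interpolation=cv2.INTER_CUBIC))
o=robot.observe();print(o["time"],o["tool_pos"],o["ft_force"])
```

```text
floor True 0.08094473059795473
False 0.019864820826465814
16.7333 [ 0.60177151 -0.03663851  0.08498351] [-0.09696747 -0.21785798 -0.03827249]
```

View pics/s6.png

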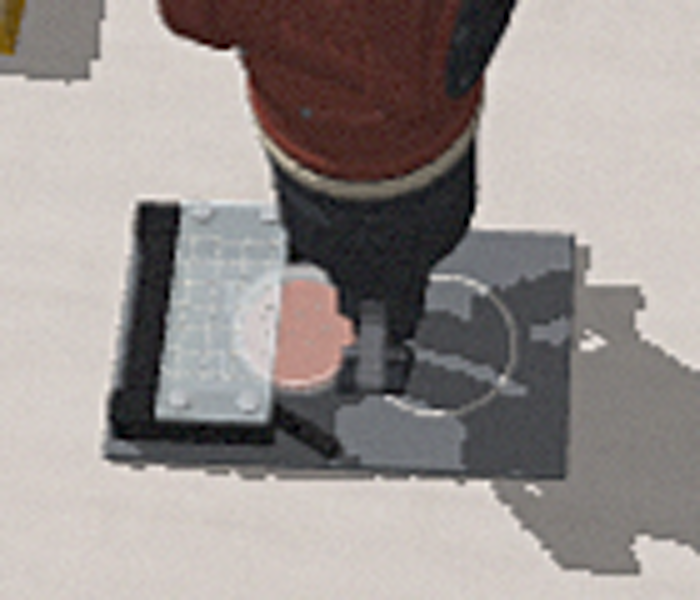

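Dish is sliding under the window (pink at crop (300,330)), with the fingers centred behind it. I'll continue to the stop.

Run:
```python
from plant import robot
from h import *
a=np.radians(5.4);u=np.array([np.cos(a),np.sin(a)]);L=np.array([.582,-.0385])
P=lambda s,z:[*(L+s*u),z]
z=.085
g=robot.line_to(P(.052,z),vel=.03,guard=5)
o=robot.observe();s=(o["tool_pos"][:2]-L)@u
print(g,s,o["time"],o["ft_force"])
robot.line_to(P(s-.03,z),vel=.08);robot.line_to(P(s-.05,.16),vel=.15)
robot.line_to(P(s-.07,.25),vel=.2)
c=robot.get_calibration("side");im=robot.grab_frame("side");cv2.imwrite("pics/s7.png",cv2.resize(im[205:325,220:360],None,fx=5,fy=5,interpolation=cv2.INTER_CUBIC))
cv2.imwrite("pics/w7.png",robot.grab_frame("wrist"));cv2.imwrite("pics/sc7.png",robot.grab_frame("scene"))
h=L+.083*u;print("home px crop",[(proj(c,[*h,zz])[0]-[220,205])*5 for zz in(.015,.022)])
o=robot.observe();print(o["time"],o["tool_pos"],o["ft_force"])
```

```text
True 0.044997582262684306 17.5417 [-0.17863269  0.01288662  0.60535821]
home px crop [array([238.56806832, 329.40715118]), array([237.07725361, 322.43405584])]
19.4917 [ 0.55654706 -0.04061056  0.24775801] [-0.56210857 -0.90016636  0.32671811]
```

View pics/s7.png

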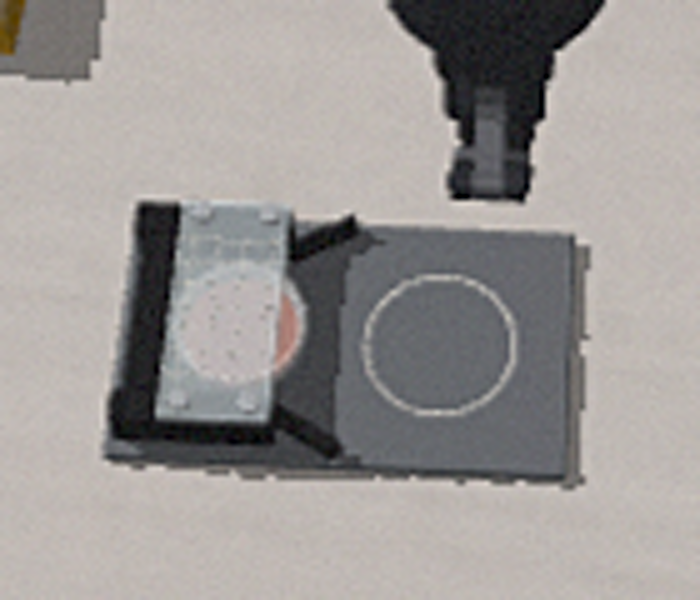

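View pics/w7.png

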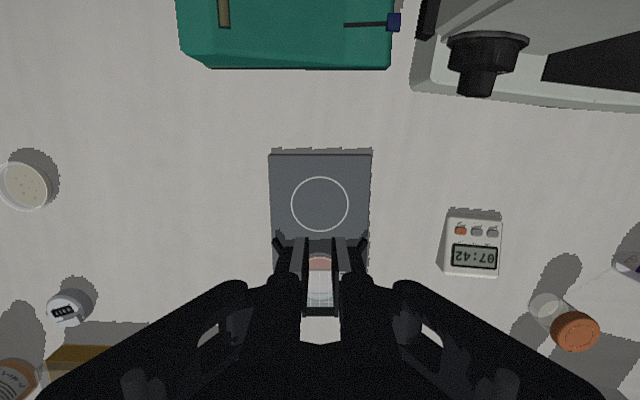

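View pics/sc7.png

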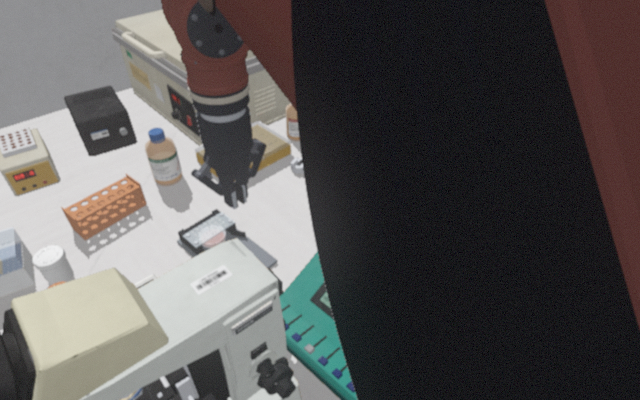

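Dish is at crop centre (240,325), against a predicted home of (238,325). I'll check the cream dish and hand in.

Run:
```python
from plant import robot
from h import *
c=robot.get_calibration("side");a=cv2.imread("pics/side0.png");b=robot.grab_frame("side")
A=a[135:175,300:350].astype(float);B=b[135:175,300:350].astype(float)
print(cv2.phaseCorrelate(A.mean(2),B.mean(2)))
robot.job_done();print(robot.observe()["time"])
```

```text
((10.64515661550916, -1.0132115214481487), 0.17152186476106043)
the job is handed in; nothing more can be done
the job is handed in; nothing more can be done
```

That correlation is weak (response 0.17) and suggests a shift, so I'll check the cream dish against the saved wrist picture.

Run:
```python
from plant import robot
from h import *
try: c=robot.get_calibration("wrist")
except BaseException as e:
    print(e)
else: print(c and onplane(c,(25,186),.011))
im=cv2.imread("pics/sd2.png");print(onplane(robot.get_calibration("side"),(262/4+260,213/4+100),.012))
```

```text
the job is handed in; nothing more can be done
the job is handed in; nothing more can be done
```

Run:
```python
from h import *
c=np.load("w1.npy",allow_pickle=True).item()
print("start",onplane(c,(327,303),.012))
K,R,t=cam(c);d=np.array([.55655,-.04061,.24776])-[.45465,-.37382,.22217]
c2=dict(c);c2["tvec"]=t-R@d
print("end",onplane(c2,(25,186),.012), "ring",onplane(c2,(320,204),.008))
```

```text
start [[ 0.58638385 -0.35434024  0.012     ]]
end [[ 0.59267599 -0.35430381  0.012     ]] ring [[ 0.5840313  -0.03888861  0.008     ]]
```

The pink dish is in the lane under the window and against the end stop, and I handed the job in. I gripped it across its rim, set it down in the white ring, let go, and pushed it home from behind with nearly closed fingers. The arm was at 19.5 s at the last clock reading, just before handing in.

**Pink dish:**
- The 5 N push guard tripped with the tool 45.0 mm past lane start; I expected about 44.5 mm at the stop.
- In the side view the dish's outline lies within about 2 px, in a 5x enlargement, of the predicted home position. It looks flat, though I judged the tilt only by eye.
- The robot was lifted clear of everything before handing in.

**Cream dish:**
- The arm never went near it.
- A side-view image correlation just before handing in suggested a shift of about 10 px. Its response was only 0.17, and I put that down to the arm or its shadow in the picture, but I didn't save that picture so I can't confirm it.
- After handing in, I compared two wrist pictures taken earlier. They put the cream dish at (0.586, -0.354) before the grasp and (0.593, -0.354) after the push. That 6 mm difference is about what I'd expect from picking pixels by hand, and it is well under the 20 mm limit.

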